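# Hold a sample pot's bayonet lid half-way for purging

### The job

Start the purge: press the plunger of the purge valve right down to its stop for a moment and let it spring back up. Then pick up the eared bayonet lid by its grip bar, keep it upright, lower its two ears through the notches of the sample pot's rim until it is fully seated, and, keeping hold of it, twist it clockwise (seen from above) to half-way, where the grip bar points at the two studs on the rim, well short of the lock click. Finish while still gripping the lid there, held still so the gas can bleed out; never turn it on to the click, and leave the other things on the bench where they are.

Things in the scene. Friction and masses are not known exactly. Their poses are not given: they have to be found in the camera images.
- plunger (a joint): plunger of the purge valve: 0 when up, 0.012 (m) when pressed down to its stop; a spring pushes it back, about 2.5 N at the top and 7 N at the stop
- plunger_top (a point): centre of the top face of the plunger's round black head (36 mm diameter, 10 mm thick), 68 mm above the bench when up; moves straight down as it is pressed. The valve below it is a steel body 34 mm wide on a bolted round foot 60 mm wide, fixed to the bench, with a brass nipple reaching 42 mm out to one side at 22 mm height
- lid: the aluminium bayonet lid, loose, about 0.2 kg, standing upright on the bench at the start. Origin: centre of its underside; z up. A disc 60 mm diameter, 10 mm thick, with two opposite ears along its own x axis reaching 40 mm from the axis, each 16 mm wide and 8 mm thick, flush with the underside. The two ears are alike, so a half turn makes no difference
- lid_grip (a point): centre of the lid's grip bar, on the lid's axis, 43 mm above its underside. The bar is 52 mm long along the lid's x (in line with the ears), 16 mm wide along y and 30 mm tall (28 to 58 mm above the underside), on a 20 mm stem: pinch it across its 16 mm width. Axes as the lid's
- pot_seat (a point): centre of the ring-shaped ledge in the fixed sample pot on which the lid rests, 60 mm above the bench; z up. Copper body 100 mm wide, foot 124 mm. The rim's two notches lie on this frame's +x and -x. Seated, the grip bar's centre is 43 mm above this point. From the notches (0) the lid turns clockwise from above: a sprung catch resists from about 60 degrees, click and stop at 80; half-way is 40 (0.70 rad)
- pot_rim (a point): centre of the pot's steel rim, at its top face, 16 mm above the ledge; axes as pot_seat. Rim 104 mm outside, opening 67 mm (lid disc 60 mm); two notches about 23 mm wide (ears 16 mm) on +x and -x, 87 mm across (ears 80 mm). Rim 5 mm thick, 11 mm of room under it for the 8 mm ears. The lid cannot turn anticlockwise beyond a few degrees of play
- pot_stud (a point): one of the two low studs (7 mm wide, 2.5 mm high) on the rim's top face that mark half-way, 45 mm from the pot's axis, 40 degrees clockwise from the +x notch; the other is opposite
- beaker: loose glass beaker, 66 mm wide, 85 mm tall, far side of the bench
- jar: loose amber jar with black cap, 64 mm wide, 100 mm tall
- blank: loose plain round blank cover, 64 mm wide, 34 mm tall, with a small round knob and NO ears: not the lid, leave alone
- ingot: loose small metal button ingot, 26 mm wide, 12 mm high
- wrench: loose wrench, 160 mm long, lying flat at the left side
- driver: loose screwdriver lying at the right side
- oring: loose rubber ring, 60 mm wide, 8 mm high, near the robot
Mind the look-alikes: they are no part of the job. What is shaped like the lid but purple is not meant.

How it is judged:
By the outcome, as a careful person would: the job done as asked, in the order asked, and still so for the second after the job is handed in, while the arm keeps its last pose, push and grip.
It also fails if it takes over 54 s, if anything falls off the work surface, if the arm or the gripper's body presses on something with over 40 N, if the wrist force passes 120 N, or if a joint passes its speed limit or range.

### The arm

A 6-joint arm with a two-finger parallel gripper is mounted at the origin on the work surface. World frame = base frame: x ahead of the robot, y to its left, z up, the work surface at z = 0. Lengths are in m, angles in rad, forces in N, time in s.
With the tool pointing down it reaches from about 0.35 to 0.775 m from the base axis. Payload 7.3 kg.
Tool frame: the origin (TCP) lies at the very end of the fingers, on their centre line; the grasp point (between the pads) lies 19 mm behind it (robot.hold_point_z is the distance from the TCP to the grasp point, in m); z points along the fingers, y is the direction in which the jaws open and shut (so a half turn about z gives the same grasp; the last joint's range is limited). The gripper opens to 92 mm and grips with 3 to 60 N. Pads are 19 mm wide; open, the fingers measure 130 mm over their backs; the gripper's body (75 mm by 190 mm) begins 47 mm behind the grasp point.
Start: joints at [1.191, 0.342, 1.524, -0, 1.275, -0.146], TCP at [0.122, 0.511, 0.227] pointing down, gripper open.
Joint ranges: [-2.53, 2.53], [-0.77, 2.02], [0.04, 2.7], [-1, 4.14], [0.28, 2.66], [-3.11, 3.11]. Speed limits (rad/s): [2.57, 2.57, 3.14, 3.14, 3.14, 3.14].

### API

Orientations are given as [roll, pitch, yaw] about the fixed x, y, z axes, in that order (R = Rz(yaw) Ry(pitch) Rx(roll)).
In Python, from cell import monitor, viewer, robot gives the robot as it stands.
- The arm moves only by the tool move_arm, never from a script. Its argument "deltas" is a list of rows, each an object of numbers: "x", "y", "z": the shift along the tool's x, y, z in m; "wx", "wy", "wz": the turn, a rotation vector about the tool's x, y, z in degrees; "hand": the opening, from 0 (shut) to 1 (fully open). In form: [{"x": .., "y": .., "z": .., "wx": .., "wy": .., "wz": .., "hand": ..}, ...]. A call has 1 to 8 rows; each row is the pose to reach, as a shift and turn from the pose commanded when the call began, along the tool's axes at that moment; what a row does not reach only later rows make up. A row lasts 1/8 s, in which the tool goes at most 62.5 mm and 10.7 degrees, less where a joint would pass 70% of its speed; a pose out of reach is approached as far as the arm can. A call with a gripper value outside its range is refused whole. The fingers move at their own pace and stop on an object; "grip_force" is the grip in N (left out, the last holds). Time passes only in rows, so rows that repeat a pose let the fingers close. It gives the time, the measured TCP pose, the force and the opening at its end, in the units of the state.
- monitor.observe(): the state, without advancing time (a new reading comes with each control period).
- viewer.read_camera(name): name is "side" or "top" or "wrist"; returns the picture (384x512x3 uint8, red, green, blue); there is no depth.
- viewer.camera_params(name): a dict with "camera_matrix" (3x3 intrinsics, pixels), "k1" (the pictures are not rectified: a ray, as slopes to the right and down, at radius r is drawn at 1 + k1 r^2 times it, then the intrinsics apply), "R" (3x3) and "t" (3): a world point X has camera coordinates R X + t. Camera axes: x right, y down, z forward; pixel columns grow to the right and rows downward; lengths in m; the calibration is good to about 2 mm. A picture is of the moment at which its call begins: read the wrist's pose just before it. camera_params takes no time and is no camera call; for the wrist camera it gives the pose at the moment of the call.
- robot.hand_in(): hands the job in, once; it reports no verdict.
The state is a dict: "time": time; "qpos": joint angles; "qvel": joint speeds; "joint_efforts": joint torques, N m; "tool_pos": TCP position; "tool_rot": TCP orientation; "contact_force": force on the tool from outside, world axes, zero at the start; "torque": the same for the moment, N m; "opening": finger opening in m.
Only numpy, scipy, OpenCV 4.12 (cv2) and the standard library are available. Lean on these libraries where they do the work, as an engineer would, in place of code of your own. Each camera call takes 0.05 s, during which the arm holds its last target. There are 200 camera calls.

## Working session

There is one attempt and no reset: what is moved stays moved. The work goes in short steps, Python scripts to look and compute and a tool call to move; the robot and the scene stay as the last step left them, time stands still between calls to the robot, and variables do not carry over. Pictures are saved under pics/ and viewed, about 8 in all and at most 12, crops included, and the job is handed in when it is done.

Besides the shell and the picture viewer there is one more tool, called after "Emit:" as a command line: name --argument value ..., lists and objects as JSON in quotes. move_arm: Moves the arm, as the interface text tells. Its arguments: {"type":"object","properties":{"deltas":{"type":"array","items":{"type":"object","properties":{"x":{"type":"number"},"y":{"type":"number"},"z":{"type":"number"},"wx":{"type":"number"},"wy":{"type":"number"},"wz":{"type":"number"},"hand":{"type":"number"}}}},"grip_force":{"type":"number"}},"required":["deltas"]}

```bash
mkdir -p pics; ls
cat > h.py <<'E'
import numpy as np, cv2
from cell import monitor, viewer, robot
def ray(name,uv,P=None):
    P=P or viewer.camera_params(name); K=np.array(P["camera_matrix"]);R=np.array(P["R"]);t=np.array(P["t"])
    p=cv2.undistortPoints(np.array([[uv]],float),K,np.array([P["k1"],0,0,0,0.]))[0,0]
    return -R.T@t, R.T@np.array([p[0],p[1],1.])
def onplane(name,uv,z,P=None):
    c,d=ray(name,uv,P); return c+d*(z-c[2])/d[2]
def proj(name,X,P=None):
    P=P or viewer.camera_params(name); K=np.array(P["camera_matrix"])
    c=np.array(P["R"])@np.array(X)+np.array(P["t"]); x=c[:2]/c[2]; x=x*(1+P["k1"]*(x@x))
    return K[:2,:2]@x+K[:2,2]
def shot(name,f):
    im=viewer.read_camera(name); cv2.imwrite(f"pics/{f}.png",im[:,:,::-1]); return im
E
python3 - <<'E'
from h import *
s=monitor.observe(); print(s)
for n in("side","top"):
    shot(n,n+"0"); P=viewer.camera_params(n); print(n,P)
E
```

```text
pics
{'time': 0.0, 'qpos': array([ 1.19099482e+00,  3.42704938e-01,  1.52501783e+00, -3.06975463e-05,
        1.27538450e+00, -1.46022596e-01]), 'qvel': array([-2.04677041e-03, -6.41844034e-04,  1.73846821e-03, -7.32302090e-05,
       -6.34870745e-04,  8.02483530e-04]), 'joint_efforts': array([ 9.35678072e-04, -4.31246674e+01, -2.44225502e+01,  7.19845318e-02,
        5.58976515e-02, -1.40426769e-04]), 'tool_pos': array([0.12146637, 0.51033904, 0.22605391]), 'tool_rot': array([-3.14008989e+00, -1.91340590e-04,  2.90782256e+00]), 'contact_force': array([ 0.34856622, -0.18078643, -0.43710913]), 'torque': array([0.02539909, 0.00943714, 0.01271928]), 'opening': 0.09168483012718963}
side {'camera_matrix': array([[365.48342517,   0.        , 249.98247905],
       [  0.        , 365.48342517, 187.6501826 ],
       [  0.        ,   0.        ,   1.        ]]), 'k1': -0.10026342722571345, 'R': array([[ 0.95471499, -0.29745538,  0.00629118],
       [-0.20869484, -0.68459977, -0.69840505],
       [ 0.21205128,  0.66546483, -0.71567507]]), 't': array([-0.55826096,  0.17497417,  1.09178864])}
top {'camera_matrix': array([[394.70525377,   0.        , 251.0410492 ],
       [  0.        , 394.70525377, 195.62111845],
       [  0.        ,   0.        ,   1.        ]]), 'k1': -0.02665148964545152, 'R': array([[ 0.0206958 , -0.99976118, -0.00701892],
       [-0.99485118, -0.01989649, -0.09937429],
       [ 0.09921091,  0.00903941, -0.99502537]]), 't': array([-0.01631066,  0.57733091,  1.02297218])}
```

View pics/top0.png

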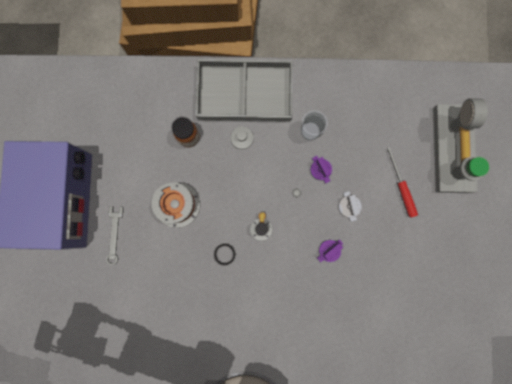

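View pics/side0.png

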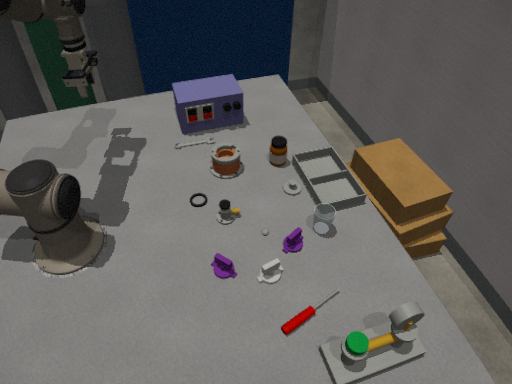

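Top view: the silver eared lid is at (350,206). Its look-alikes are purple lids at (321,170) and (330,251) and the earless blank at (242,138). The plunger is at (262,229) and the pot at (174,204). I choose the silver one and check it in a close crop.

Run:
```python
from h import *
im=cv2.imread("pics/top0.png"); s2=cv2.imread("pics/side0.png")
def cr(i,c,r=28,k=266): return cv2.resize(i[c[1]-r:c[1]+r,c[0]-r:c[0]+r],(k,k),interpolation=cv2.INTER_CUBIC)
a=np.hstack([cr(im,(350,206)),cr(im,(174,204)),cr(im,(262,229))])
b=np.hstack([cr(s2,(270,270)),cr(s2,(226,160)),cr(s2,(226,210))])
cv2.imwrite("pics/c1.png",np.vstack([a,b]))
for n,uv,z in[("top",(350,206),.058),("top",(262,229),.068),("side",(225,205),.068),("top",(174,204),.076)]: print(n,uv,onplane(n,uv,z).round(4))
# bar mask: bright pixels
g=im[180:232,325:375].min(2); print(g.max())
```

```text
top (350, 206) [ 0.5528 -0.2609  0.058 ]
top (262, 229) [ 0.4889 -0.0345  0.068 ]
side (225, 205) [ 0.4912 -0.0412  0.068 ]
top (174, 204) [0.5475 0.1906 0.076 ]
181
```

View pics/c1.png

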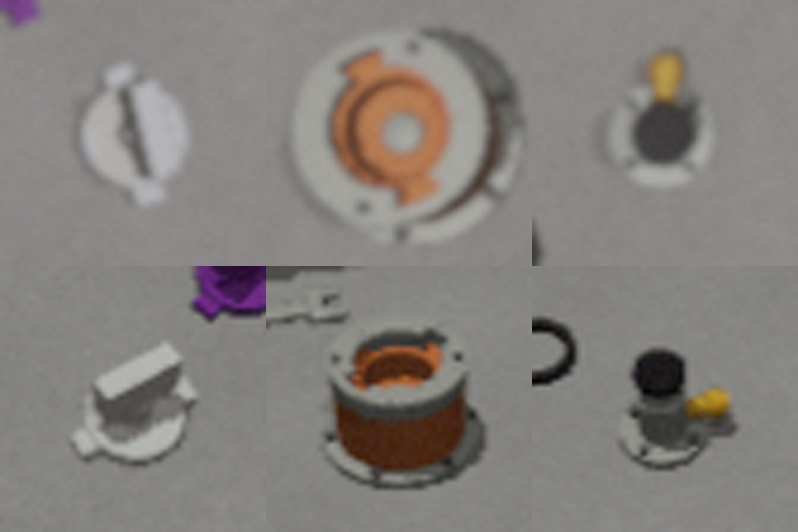

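The crop confirms it: the silver lid has ears and a grip bar in line. The pot notches (crop (363,68) and (418,188)), the studs (crop (412,46) and (362,207)) and the black plunger head are all visible.

```bash
cat >> h.py <<'E'
def go(p,yaw=None):
    from scipy.spatial.transform import Rotation as Ro
    s=monitor.observe(); R=Ro.from_euler('xyz',s["tool_rot"]).as_matrix()
    d=R.T@(np.array(p)-s["tool_pos"]); y=s["tool_rot"][2]
    msg=f"t={s['time']:.2f} xyz {d.round(4)} (n rows {np.linalg.norm(d)/.0625:.1f})"
    if yaw is not None:
        dy=(yaw-y+np.pi/2)%np.pi-np.pi/2
        msg+=f" wz {-np.degrees(dy):.1f} (or {-np.degrees(dy-np.sign(dy)*np.pi):.1f}) q6={s['qpos'][5]:.2f}"
    print(msg)
E
python3 - <<'E'
from h import *
P=viewer.camera_params("top")
f=lambda o,x,y,z: onplane("top",(o[0]+x/4.75-.4,o[1]+y/4.75-.4),z,P)
yw=lambda a,b: np.degrees(np.arctan2(*(a-b)[1::-1]))%180
a,b=f((322,178),120,75,.008),f((322,178),149,190,.008); print("lid",(a+b)/2,yw(a,b),np.linalg.norm(a-b))
a,b=f((146,176),97,68,.07),f((146,176),152,188,.07); print("pot notch",(a+b)/2,yw(a,b),np.linalg.norm(a-b))
a,b=f((146,176),146,46,.0785),f((146,176),96,207,.0785); print("studs",(a+b)/2,yw(a,b),np.linalg.norm(a-b))
print("rim",f((146,176),125,131,.076)); p=f((234,201),132,133,.068);print("pl",p)
go([p[0],p[1],.2])
print(viewer.camera_params("wrist"))
E
```

```text
lid [ 0.55817525 -0.2728344   0.008     ] 13.994283472312866 0.06747385937358116
pot notch [0.55165318 0.19764789 0.07      ] 26.74407631033839 0.07197098943368321
studs [0.55182047 0.19767039 0.0785    ] 164.97707057363252 0.08994346190898975
rim [0.54946963 0.19598803 0.076     ]
pl [ 0.48987958 -0.03297561  0.068     ]
t=0.10 xyz [-0.4843 -0.4432  0.0266] (n rows 10.5)
{'camera_matrix': array([[298.11303846,   0.        , 256.80649417],
       [  0.        , 298.11303846, 189.71788322],
       [  0.        ,   0.        ,   1.        ]]), 'k1': -0.04363536415203144, 'R': array([[ 2.31805066e-01,  9.72762131e-01, -4.97281645e-04],
       [ 9.27800084e-01, -2.20937122e-01,  3.00622341e-01],
       [ 2.92324161e-01, -7.01471595e-02, -9.53743132e-01]]), 't': array([-0.52533049, -0.03704796,  0.39160016])}
```

Emit:
move_arm --deltas '[{"x":-0.06,"y":-0.025,"z":0.003},{"x":-0.115,"y":-0.05,"z":0.006},{"x":-0.17,"y":-0.075,"z":0.01},{"x":-0.225,"y":-0.1,"z":0.013},{"x":-0.28,"y":-0.12,"z":0.016},{"x":-0.335,"y":-0.145,"z":0.02},{"x":-0.39,"y":-0.165,"z":0.023},{"x":-0.44,"y":-0.185,"z":0.026}]'

```text
schema error: expected keys x, y, z, wx, wy, wz, hand
```

Emit:
move_arm --deltas '[{"x":-0.03,"y":-0.012},{"x":-0.05,"y":-0.02},{"x":-0.05,"y":-0.02},{"x":-0.05,"y":-0.02}]'

```text
schema error: expected keys x, y, z, wx, wy, wz, hand
```

Run:
```python
from h import *
import pickle
P=viewer.camera_params("wrist"); pickle.dump(P,open("w1.pkl","wb")); im=shot("wrist","w1"); s=monitor.observe(); print(s["tool_pos"],s["tool_rot"],s["time"],s["qpos"])
for X in[(.5505,.197,.076)]: print(proj("wrist",X,P))
```

```text
[0.12151723 0.51043619 0.22623585] [-3.14046781e+00 -1.43842752e-04  2.90780052e+00] 0.15 [ 1.19096831e+00  3.42532824e-01  1.52475255e+00 -2.23405694e-05
  1.27544109e+00 -1.46029446e-01]
[131.55942995 464.98960888]
```

View pics/w1.png

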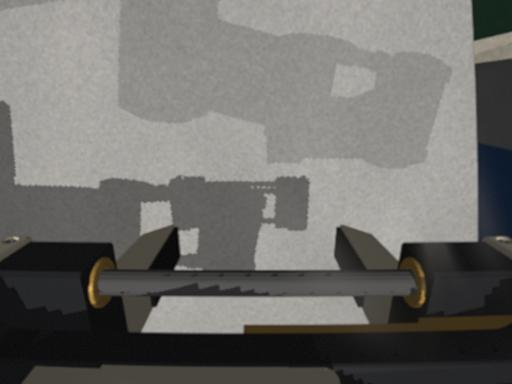

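Emit:
move_arm --deltas '[{"x":-0.055,"y":-0.02,"z":0.003,"wx":0,"wy":0,"wz":0,"hand":1},{"x":-0.11,"y":-0.04,"z":0.006,"wx":0,"wy":0,"wz":0,"hand":1},{"x":-0.165,"y":-0.06,"z":0.009,"wx":0,"wy":0,"wz":0,"hand":1},{"x":-0.22,"y":-0.08,"z":0.012,"wx":0,"wy":0,"wz":0,"hand":1},{"x":-0.275,"y":-0.1,"z":0.015,"wx":0,"wy":0,"wz":0,"hand":1},{"x":-0.33,"y":-0.12,"z":0.018,"wx":0,"wy":0,"wz":0,"hand":1},{"x":-0.385,"y":-0.14,"z":0.021,"wx":0,"wy":0,"wz":0,"hand":1},{"x":-0.44,"y":-0.16,"z":0.024,"wx":0,"wy":0,"wz":0,"hand":1}]'

```text
time: 1.15
tool_pos: [0.5139, 0.2519, 0.2024]
tool_rot: [3.141, -0.0, 2.908]
contact_force: [1.8, 1.0, 0.5]
opening: 0.0921
```

Emit:
move_arm --deltas '[{"x":-0.05,"y":-0.02,"z":0,"wx":0,"wy":0,"wz":0,"hand":1},{"x":-0.1,"y":-0.04,"z":0,"wx":0,"wy":0,"wz":0,"hand":1},{"x":-0.12,"y":-0.046,"z":0,"wx":0,"wy":0,"wz":0,"hand":1},{"x":-0.12,"y":-0.046,"z":0,"wx":0,"wy":0,"wz":0,"hand":1},{"x":-0.12,"y":-0.046,"z":0,"wx":0,"wy":0,"wz":0,"hand":1}]'

```text
time: 1.78
tool_pos: [0.6178, 0.1812, 0.2024]
tool_rot: [-3.142, -0.001, 2.908]
contact_force: [0.3, 0.5, -0.5]
opening: 0.0917
```

Run:
```python
from h import *
import pickle
P=viewer.camera_params("wrist"); pickle.dump(P,open("w1.pkl","wb")); im=shot("wrist","w1"); s=monitor.observe(); print(s["tool_pos"],s["tool_rot"],s["time"],s["qpos"])
for X in[(.5505,.197,.076)]: print(proj("wrist",X,P))
```

```text
[0.61768311 0.18144839 0.20268676] [ 3.14157629e+00 -7.53907077e-04  2.90888298e+00] 1.825 [ 1.66611647e-01  5.81518124e-01  1.20071197e+00  3.15167100e-04
  1.36005080e+00 -1.17154103e+00]
[255.62663273 111.06324739]
```

View pics/w1.png

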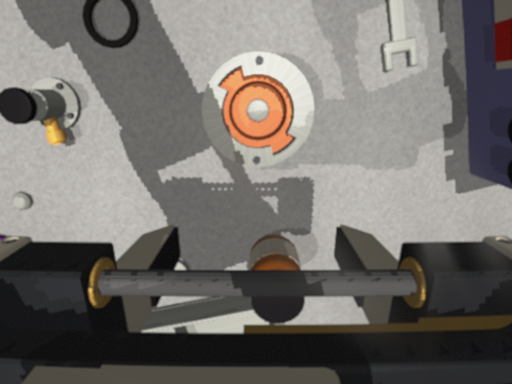

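The pot is centred at about (258,110), with studs at (259,61) and (257,160). The notches are at upper-left (232,75) and lower-right (285,147).

Run:
```python
from h import *
import pickle
P=pickle.load(open("w1.pkl","rb")); im=cv2.imread("pics/w1.png")
hsv=cv2.cvtColor(im,cv2.COLOR_BGR2HSV); g=cv2.cvtColor(im,cv2.COLOR_BGR2GRAY)
yw=lambda a,b: np.degrees(np.arctan2(*(a-b)[1::-1]))%180
st=[]
for c in[(259,61),(257,160)]:
    w=g[c[1]-9:c[1]+10,c[0]-9:c[0]+10].astype(float); m=np.clip(140-w,0,None)
    yy,xx=np.mgrid[-9:10,-9:10]; m[xx**2+yy**2>64]=0
    uv=(c[0]+(m*xx).sum()/m.sum(),c[1]+(m*yy).sum()/m.sum()); st.append(onplane("wrist",uv,.0785,P)); print(uv,(m>0).sum())
print("studs",(st[0]+st[1])/2,yw(*st),np.linalg.norm(st[0]-st[1]))
o=((hsv[:,:,0]<18)&(hsv[:,:,1]>110)&(g>50)).astype(np.uint8); o[:55]=0;o[170:]=0;o[:,:200]=0;o[:,320:]=0
cs,_=cv2.findContours(o,cv2.RETR_EXTERNAL,cv2.CHAIN_APPROX_NONE); c=max(cs,key=cv2.contourArea)[:,0].astype(float)
W=np.array([onplane("wrist",p,.0735,P) for p in c]); ctr=np.array([(st[0]+st[1])/2])[0]
v=W-ctr; r=np.hypot(v[:,0],v[:,1]); a=np.degrees(np.arctan2(v[:,1],v[:,0]))
for k in range(-180,180,10):
    m=(a>=k)&(a<k+10); print(k,(r[m].mean()*1e3).round(1) if m.any() else None,end="; ")
m=r>.037; print()
for lo in(0,1):
    mm=m&((np.cos(np.radians(a-26))>0)==lo); w=W[mm].mean(0); print(mm.sum(),w, a[mm].min() if lo else (a[mm]%360).min(), a[mm].max() if lo else (a[mm]%360).max())
# rim hole circle fit
```

```text
(np.float64(258.89522546419096), np.float64(60.11936339522546)) 35
(np.float64(256.1628926223521), np.float64(159.61431701972242)) 43
studs [0.55159931 0.19848692 0.0785    ] 165.04685791429458 0.08915751760978209
-180 35.8; -170 41.4; -160 42.0; -150 41.9; -140 36.2; -130 32.2; -120 32.2; -110 32.3; -100 32.3; -90 32.0; -80 31.8; -70 32.8; -60 32.7; -50 32.6; -40 32.6; -30 32.6; -20 32.3; -10 32.5; 0 36.2; 10 41.5; 20 41.5; 30 41.6; 40 35.7; 50 32.0; 60 31.9; 70 32.0; 80 31.8; 90 32.0; 100 32.1; 110 32.4; 120 32.5; 130 32.5; 140 32.5; 150 32.6; 160 32.5; 170 32.5; 
33 [0.51510106 0.18150661 0.0735    ] 188.64743481799562 222.03667253774026
28 [0.587963   0.21509117 0.0735    ] 8.005878914936051 41.5395144067448
```

Run:
```python
from h import *
im=cv2.imread("pics/top0.png"); g=im.max(2)
w=(g<75).astype(np.uint8); w[:215]=0;w[243:]=0;w[:,:248]=0;w[:,276:]=0
n,l,s,c=cv2.connectedComponentsWithStats(w); i=1+s[1:,4].argmax(); print(s[i],onplane("top",c[i],.066))
im=cv2.imread("pics/side0.png"); w=(im.max(2)<60).astype(np.uint8); w[:195]=0;w[225:]=0;w[:,:212]=0;w[:,:][:,240:]=0
n,l,s,c=cv2.connectedComponentsWithStats(w); i=1+s[1:,4].argmax(); print(s[i],c[i],onplane("side",c[i],.063))
go([.49,-.034,.12])
```

```text
[256 223  12  12 107] [ 0.49044431 -0.03322561  0.066     ]
[220 200  10  11  92] [224.47826087 204.73913043] [ 0.49085624 -0.03536239  0.063     ]
t=1.82 xyz [ 0.0745 -0.2391  0.0827] (n rows 4.2)
```

Emit:
move_arm --deltas '[{"x":0.018,"y":-0.055,"z":0,"wx":0,"wy":0,"wz":0,"hand":0},{"x":0.035,"y":-0.11,"z":0.02,"wx":0,"wy":0,"wz":0,"hand":0},{"x":0.053,"y":-0.165,"z":0.04,"wx":0,"wy":0,"wz":0,"hand":0},{"x":0.068,"y":-0.215,"z":0.065,"wx":0,"wy":0,"wz":0,"hand":0},{"x":0.074,"y":-0.239,"z":0.09,"wx":0,"wy":0,"wz":0,"hand":0},{"x":0.074,"y":-0.239,"z":0.107,"wx":0,"wy":0,"wz":0,"hand":0},{"x":0.074,"y":-0.239,"z":0.107,"wx":0,"wy":0,"wz":0,"hand":0},{"x":0.074,"y":-0.239,"z":0.107,"wx":0,"wy":0,"wz":0,"hand":0}]' --grip_force 10

```text
time: 2.82
tool_pos: [0.4917, -0.0341, 0.0966]
tool_rot: [3.141, 0.001, 2.909]
contact_force: [-0.7, -0.2, 0.4]
opening: 0.0163
```

Run:
```python
from h import *
go([.4905,-.034,.054]); print(monitor.observe()["opening"],monitor.observe()["contact_force"],monitor.observe()["tool_pos"])
s=cv2.imread("pics/side0.png"); im=shot("side","s1")[:,:,::-1]; t=shot("top","t1")[:,:,::-1]
k=lambda i,c:cv2.resize(i[c[1]-45:c[1]+45,c[0]-45:c[0]+45],(390,390),interpolation=cv2.INTER_CUBIC)
cv2.imwrite("pics/c2.png",np.hstack([k(im,(226,195)),k(t,(262,215))]))
```

```text
t=2.83 xyz [ 0.0012 -0.0002  0.0426] (n rows 0.7)
0.016294550806288936 [-0.66882122 -0.20195441  0.39093682] [ 0.49168924 -0.03405339  0.09658797]
```

View pics/c2.png

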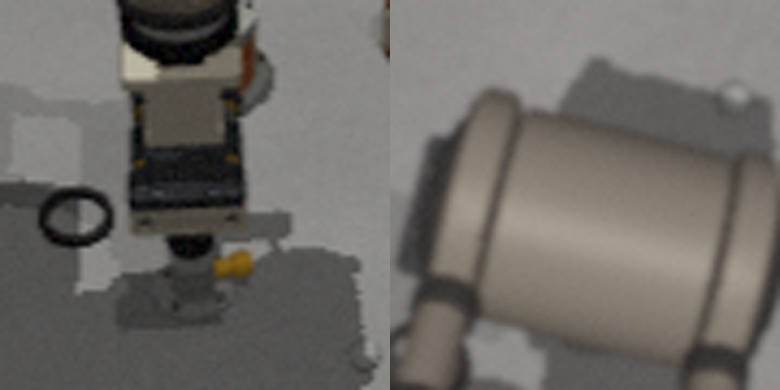

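The side crop shows the fingers directly above the black plunger head, centred. I'll finish closing them and press down in small steps.

Emit:
move_arm --deltas '[{"x":0.001,"y":0,"z":0.01,"wx":0,"wy":0,"wz":0,"hand":0},{"x":0.001,"y":0,"z":0.02,"wx":0,"wy":0,"wz":0,"hand":0},{"x":0.001,"y":0,"z":0.026,"wx":0,"wy":0,"wz":0,"hand":0},{"x":0.001,"y":0,"z":0.031,"wx":0,"wy":0,"wz":0,"hand":0},{"x":0.001,"y":0,"z":0.035,"wx":0,"wy":0,"wz":0,"hand":0},{"x":0.001,"y":0,"z":0.038,"wx":0,"wy":0,"wz":0,"hand":0},{"x":0.001,"y":0,"z":0.04,"wx":0,"wy":0,"wz":0,"hand":0},{"x":0.001,"y":0,"z":0.04,"wx":0,"wy":0,"wz":0,"hand":0}]'

```text
time: 3.92
tool_pos: [0.49, -0.0344, 0.0562]
tool_rot: [3.142, -0.0, 2.908]
contact_force: [-5.1, 0.9, 9.2]
opening: 0.0005
```

Emit:
move_arm --deltas '[{"x":0,"y":0,"z":0.001,"wx":0,"wy":0,"wz":0,"hand":0},{"x":0,"y":0,"z":0.002,"wx":0,"wy":0,"wz":0,"hand":0},{"x":0,"y":0,"z":0.002,"wx":0,"wy":0,"wz":0,"hand":0},{"x":0,"y":0,"z":0.002,"wx":0,"wy":0,"wz":0,"hand":0}]'

```text
time: 4.42
tool_pos: [0.4901, -0.0344, 0.0559]
tool_rot: [-3.142, 0.001, 2.908]
contact_force: [-10.2, 2.9, 27.5]
opening: 0.0005
```

Emit:
move_arm --deltas '[{"x":0,"y":0,"z":-0.02,"wx":0,"wy":0,"wz":0,"hand":0},{"x":0,"y":0,"z":-0.07,"wx":0,"wy":0,"wz":0,"hand":0},{"x":-0.03,"y":-0.03,"z":-0.11,"wx":0,"wy":0,"wz":-5,"hand":0.5},{"x":-0.07,"y":-0.07,"z":-0.14,"wx":0,"wy":0,"wz":-12,"hand":0.7},{"x":-0.11,"y":-0.11,"z":-0.145,"wx":0,"wy":0,"wz":-20,"hand":0.7},{"x":-0.15,"y":-0.15,"z":-0.145,"wx":0,"wy":0,"wz":-27.5,"hand":0.7},{"x":-0.184,"y":-0.185,"z":-0.145,"wx":0,"wy":0,"wz":-27.5,"hand":0.7},{"x":-0.184,"y":-0.185,"z":-0.145,"wx":0,"wy":0,"wz":-27.5,"hand":0.7}]'

```text
time: 5.42
tool_pos: [0.627, -0.2604, 0.1967]
tool_rot: [-3.141, -0.0, -2.899]
contact_force: [0.3, 0.6, -0.2]
opening: 0.0556
```

Emit:
move_arm --deltas '[{"x":0,"y":0,"z":0,"wx":0,"wy":0,"wz":0,"hand":0.7},{"x":0,"y":0,"z":0,"wx":0,"wy":0,"wz":0,"hand":0.7}]'

```text
time: 5.68
tool_pos: [0.6263, -0.256, 0.199]
tool_rot: [3.141, 0.0, -2.894]
contact_force: [0.0, -1.0, 0.2]
opening: 0.0638
```

Run:
```python
from h import *
import pickle
P=viewer.camera_params("wrist"); pickle.dump(P,open("w2.pkl","wb")); im=shot("wrist","w2"); s=monitor.observe(); print(s["tool_pos"],s["tool_rot"],s["time"],s["qpos"],s["opening"])
t=shot("side","s2"); print(np.abs(t[195:225,212:240].astype(int)-cv2.imread("pics/side0.png")[195:225,212:240,::-1]).mean())
print(proj("wrist",(.558,-.273,.008),P),proj("wrist",(.558,-.273,.058),P))
```

```text
[ 0.62637382 -0.25596661  0.19924852] [-3.14143048e+00  4.44408177e-04 -2.89421917e+00] 5.725 [-5.01175904e-01  6.48236856e-01  1.08992941e+00  1.86252546e-04
  1.40299042e+00 -2.31937674e+00] 0.0641717358717577
20.040873015873014
[255.9670343  106.50699579] [255.87923563 108.26272351]
```

View pics/w2.png

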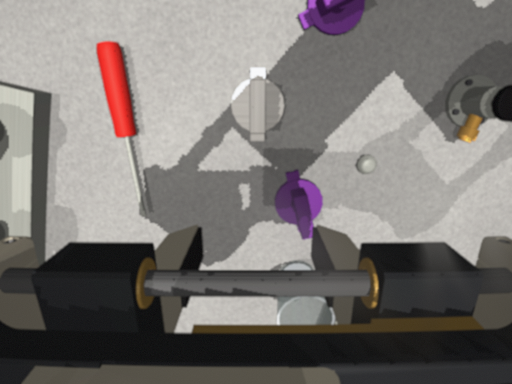

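Wrist view: the silver lid's disc is at about (258,105), with its bar from (258,80) to (258,140), nearly vertical in the image. A purple lid stands at (300,200) and must be cleared.

Run:
```python
from h import *
im=cv2.imread("pics/w2.png"); g=cv2.cvtColor(im,cv2.COLOR_BGR2GRAY)
for r in range(84,142,8): print(r,g[r,240:278].tolist())
print("col258",[(r,int(g[r,258])) for r in range(62,148,2)])
t=cv2.imread("pics/s2.png"); a=cv2.imread("pics/side0.png")
k=lambda i,c,r,m:cv2.resize(i[c[1]-r:c[1]+r,c[0]-r:c[0]+r],(390,390),interpolation=m)
cv2.imwrite("pics/c3.png",np.hstack([k(im,(258,105),45,cv2.INTER_CUBIC),k(t,(226,208),25,cv2.INTER_CUBIC)]))
```

```text
84 [233, 244, 248, 249, 248, 246, 243, 233, 208, 175, 163, 171, 176, 176, 178, 182, 183, 183, 182, 180, 178, 179, 178, 177, 162, 144, 134, 135, 136, 137, 137, 137, 136, 130, 118, 103, 98, 94]
92 [227, 207, 190, 181, 179, 178, 179, 180, 174, 163, 162, 171, 175, 176, 178, 182, 182, 182, 180, 178, 177, 177, 179, 174, 160, 139, 132, 137, 139, 138, 138, 139, 138, 139, 138, 138, 138, 137]
100 [181, 180, 181, 180, 181, 181, 181, 181, 176, 163, 162, 173, 175, 176, 177, 182, 182, 183, 180, 177, 177, 177, 177, 174, 158, 138, 134, 139, 141, 140, 140, 141, 140, 140, 139, 138, 139, 139]
108 [182, 181, 184, 182, 182, 183, 183, 183, 176, 162, 162, 170, 173, 173, 177, 181, 184, 181, 179, 178, 176, 174, 176, 173, 153, 131, 131, 138, 141, 140, 141, 139, 140, 140, 140, 139, 140, 139]
116 [175, 175, 174, 175, 175, 175, 176, 175, 170, 160, 161, 171, 176, 175, 178, 180, 182, 180, 178, 177, 174, 175, 175, 170, 152, 131, 128, 134, 135, 136, 135, 136, 136, 136, 136, 135, 135, 135]
124 [164, 174, 177, 178, 178, 179, 178, 177, 171, 160, 161, 171, 175, 175, 177, 179, 180, 180, 177, 175, 173, 174, 173, 169, 151,
[... 258 characters left out ...]

140 [187, 185, 185, 181, 171, 164, 156, 136, 116, 118, 135, 152, 157, 159, 159, 158, 157, 156, 157, 158, 157, 159, 158, 149, 126, 109, 108, 114, 116, 116, 117, 116, 115, 112, 111, 110, 109, 109]
col258 [(62, 200), (64, 203), (66, 202), (68, 244), (70, 248), (72, 248), (74, 245), (76, 179), (78, 161), (80, 168), (82, 183), (84, 182), (86, 180), (88, 180), (90, 181), (92, 180), (94, 181), (96, 180), (98, 181), (100, 180), (102, 180), (104, 179), (106, 180), (108, 179), (110, 179), (112, 179), (114, 179), (116, 178), (118, 178), (120, 178), (122, 177), (124, 177), (126, 176), (128, 177), (130, 176), (132, 162), (134, 163), (136, 177), (138, 176), (140, 157), (142, 112), (144, 110), (146, 106)]
```

View pics/c3.png

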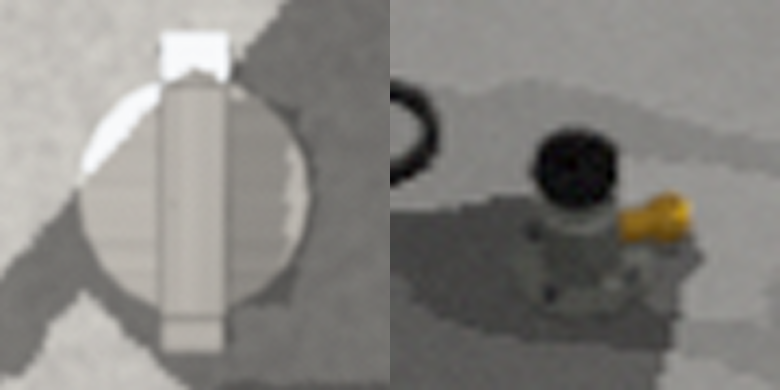

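Run:
```python
from h import *
import pickle
P=pickle.load(open("w2.pkl","rb"))
A=onplane("wrist",(256.8,79.3),.058,P);B=onplane("wrist",(256.8,132.7),.058,P)
print(A,B,np.linalg.norm(A-B),(A+B)/2,np.degrees(np.arctan2(*(A-B)[1::-1]))%180, -2.8942*180/np.pi+180)
L,Rr=onplane("wrist",(249.2,104),.058,P),onplane("wrist",(264.3,104),.058,P); print(np.linalg.norm(L-Rr))
L,Rr=onplane("wrist",(231.8,107),.010,P),onplane("wrist",(284.5,107),.010,P); print((L+Rr)/2,np.linalg.norm(L-Rr))
c=(A+B)/2; go([c[0],c[1],.06]); go([c[0],c[1],.024])
```

```text
[ 0.53189626 -0.27866139  0.058     ] [ 0.58064677 -0.26636453  0.058     ] 0.0502774773265467 [ 0.55627152 -0.27251296  0.058     ] 14.156999555195654 14.174554933237147
0.014621693420122091
[ 0.55782481 -0.27050048  0.01      ] 0.05939398084342271
t=5.78 xyz [0.0721 0.0013 0.1393] (n rows 2.5)
t=5.78 xyz [0.0721 0.0013 0.1753] (n rows 3.0)
```

Emit:
move_arm --deltas '[{"x":0.04,"y":0.001,"z":0.02,"wx":0,"wy":0,"wz":0,"hand":0.7},{"x":0.072,"y":0.001,"z":0.05,"wx":0,"wy":0,"wz":0,"hand":0.7},{"x":0.072,"y":0.001,"z":0.09,"wx":0,"wy":0,"wz":0,"hand":0.7},{"x":0.072,"y":0.001,"z":0.13,"wx":0,"wy":0,"wz":0,"hand":0.6},{"x":0.072,"y":0.001,"z":0.16,"wx":0,"wy":0,"wz":0,"hand":0.6},{"x":0.072,"y":0.001,"z":0.175,"wx":0,"wy":0,"wz":0,"hand":0.6},{"x":0.072,"y":0.001,"z":0.175,"wx":0,"wy":0,"wz":0,"hand":0.5},{"x":0.072,"y":0.001,"z":0.175,"wx":0,"wy":0,"wz":0,"hand":0.4}]'

```text
time: 6.78
tool_pos: [0.5573, -0.274, 0.0252]
tool_rot: [-3.14, 0.002, -2.895]
contact_force: [0.2, 0.1, 0.1]
opening: 0.0404
```

Emit:
move_arm --deltas '[{"x":0,"y":0,"z":0,"wx":0,"wy":0,"wz":0,"hand":0.3},{"x":0,"y":0,"z":0,"wx":0,"wy":0,"wz":0,"hand":0.2},{"x":0,"y":0,"z":0,"wx":0,"wy":0,"wz":0,"hand":0.1},{"x":0,"y":0,"z":0,"wx":0,"wy":0,"wz":0,"hand":0},{"x":0,"y":0,"z":0,"wx":0,"wy":0,"wz":0,"hand":0},{"x":0,"y":0,"z":0,"wx":0,"wy":0,"wz":0,"hand":0}]' --grip_force 40

```text
time: 7.52
tool_pos: [0.5566, -0.2738, 0.0243]
tool_rot: [-3.141, 0.001, -2.895]
contact_force: [-1.2, 1.5, 5.9]
opening: 0.0174
```

Emit:
move_arm --deltas '[{"x":0,"y":0,"z":0,"wx":0,"wy":0,"wz":0,"hand":0},{"x":0,"y":0,"z":-0.01,"wx":0,"wy":0,"wz":0,"hand":0},{"x":0,"y":0,"z":-0.03,"wx":0,"wy":0,"wz":0,"hand":0},{"x":0,"y":0,"z":-0.07,"wx":0,"wy":0,"wz":0,"hand":0},{"x":0,"y":0,"z":-0.11,"wx":0,"wy":0,"wz":0,"hand":0},{"x":0,"y":0,"z":-0.15,"wx":0,"wy":0,"wz":0,"hand":0},{"x":0,"y":0,"z":-0.15,"wx":0,"wy":0,"wz":0,"hand":0}]'

```text
time: 8.4
tool_pos: [0.5578, -0.2747, 0.1773]
tool_rot: [-3.136, 0.005, -2.895]
contact_force: [0.1, 0.3, -2.2]
opening: 0.0173
```

Run:
```python
from h import *
go([.5516,.1985,.175],np.radians(25.0)); s=monitor.observe(); print(s["opening"],s["contact_force"],s["tool_pos"],s["tool_rot"])
```

```text
t=8.40 xyz [-0.1092  0.4604  0.0005] (n rows 7.6) wz -10.9 (or 169.1) q6=-2.40
0.01734893848916271 [ 0.07219581  0.33958647 -2.19656804] [ 0.55782973 -0.27467061  0.17731902] [-3.13645082  0.00473266 -2.89544384]
```

Emit:
move_arm --deltas '[{"x":-0.01,"y":0.04,"z":0,"wx":0,"wy":0,"wz":-1,"hand":0},{"x":-0.022,"y":0.095,"z":0,"wx":0,"wy":0,"wz":-2,"hand":0},{"x":-0.035,"y":0.15,"z":0,"wx":0,"wy":0,"wz":-4,"hand":0},{"x":-0.049,"y":0.205,"z":0,"wx":0,"wy":0,"wz":-6,"hand":0},{"x":-0.062,"y":0.26,"z":0,"wx":0,"wy":0,"wz":-8,"hand":0},{"x":-0.075,"y":0.315,"z":0,"wx":0,"wy":0,"wz":-10,"hand":0},{"x":-0.088,"y":0.37,"z":0,"wx":0,"wy":0,"wz":-10.8,"hand":0},{"x":-0.1,"y":0.42,"z":0,"wx":0,"wy":0,"wz":-10.8,"hand":0}]'

```text
time: 9.4
tool_pos: [0.5498, 0.1598, 0.1721]
tool_rot: [3.141, -0.003, -2.706]
contact_force: [-0.1, 0.3, -2.1]
opening: 0.0176
```

Emit:
move_arm --deltas '[{"x":0,"y":0.03,"z":0,"wx":0,"wy":0,"wz":0,"hand":0},{"x":0,"y":0.04,"z":0,"wx":0,"wy":0,"wz":0,"hand":0},{"x":0,"y":0.04,"z":0,"wx":0,"wy":0,"wz":0,"hand":0},{"x":0,"y":0.04,"z":0,"wx":0,"wy":0,"wz":0,"hand":0}]'

```text
time: 9.9
tool_pos: [0.5345, 0.1931, 0.1734]
tool_rot: [-3.141, -0.0, -2.708]
contact_force: [-0.2, -0.1, -2.0]
opening: 0.0173
```

Run:
```python
from h import *
go([.5516,.1985,.125],np.radians(25.0)); s=monitor.observe(); print(s["opening"],s["contact_force"],s["tool_pos"],s["tool_rot"])
```

```text
t=9.90 xyz [-0.0178 -0.0023  0.0484] (n rows 0.8) wz -0.2 (or 179.8) q6=-1.79
0.017336606907045624 [-0.17744796 -0.11065951 -1.99531971] [0.53452117 0.1931239  0.17340536] [-3.14133647e+00 -3.73401757e-04 -2.70814926e+00]
```

Emit:
move_arm --deltas '[{"x":-0.018,"y":-0.002,"z":0.01,"wx":0,"wy":0,"wz":0,"hand":0},{"x":-0.018,"y":-0.002,"z":0.03,"wx":0,"wy":0,"wz":0,"hand":0},{"x":-0.018,"y":-0.002,"z":0.048,"wx":0,"wy":0,"wz":0,"hand":0},{"x":-0.018,"y":-0.002,"z":0.048,"wx":0,"wy":0,"wz":0,"hand":0},{"x":-0.018,"y":-0.002,"z":0.048,"wx":0,"wy":0,"wz":0,"hand":0}]'

```text
time: 10.52
tool_pos: [0.5521, 0.1995, 0.1265]
tool_rot: [-3.141, 0.001, -2.708]
contact_force: [-0.3, -0.1, -1.8]
opening: 0.0172
```

Run:
```python
from h import *
go([.5516,.1985,.084],np.radians(25.0))
s=shot("side","s3")[:,:,::-1]; w=shot("wrist","w3")[:,:,::-1]
k=lambda i,x,y,r:cv2.resize(i[y-r:y+r,x-r:x+r],(390,390),interpolation=cv2.INTER_CUBIC)
cv2.imwrite("pics/c4.png",np.hstack([k(s,226,150,35),cv2.resize(w,(400,300))[:300].copy() if 0 else cv2.copyMakeBorder(cv2.resize(w,(400,300)),0,90,0,0,cv2.BORDER_CONSTANT)]))
```

```text
t=10.53 xyz [ 0.0009 -0.0007  0.0425] (n rows 0.7) wz -0.2 (or 179.8) q6=-1.79
```

View pics/c4.png

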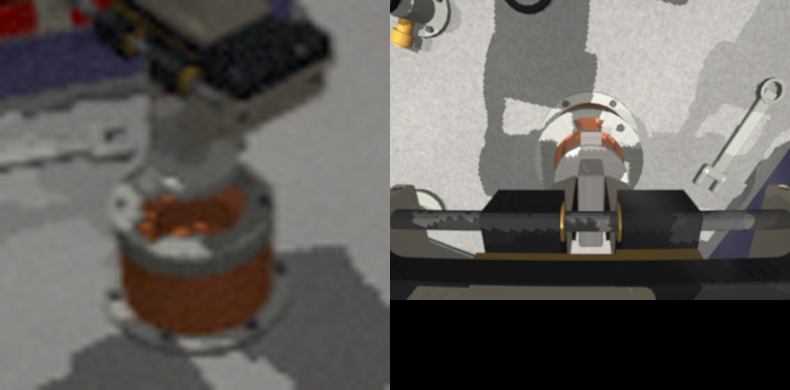

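The lid is upright above the pot, with its ear lined up on the notch in the wrist view (crop (592,120)). I'm lowering it gently.

Emit:
move_arm --deltas '[{"x":0,"y":0,"z":0.01,"wx":0,"wy":0,"wz":0,"hand":0},{"x":0,"y":0,"z":0.02,"wx":0,"wy":0,"wz":0,"hand":0},{"x":0,"y":0,"z":0.026,"wx":0,"wy":0,"wz":0,"hand":0},{"x":0,"y":0,"z":0.03,"wx":0,"wy":0,"wz":0,"hand":0},{"x":0,"y":0,"z":0.03,"wx":0,"wy":0,"wz":0,"hand":0}]'

```text
time: 11.25
tool_pos: [0.5511, 0.1997, 0.0953]
tool_rot: [-3.141, -0.001, -2.707]
contact_force: [-0.5, -1.3, -2.6]
opening: 0.0173
```

Run:
```python
from h import *
go([.5516,.1985,.084],np.radians(25.0)); s=monitor.observe(); print(s["contact_force"],s["torque"],s["tool_rot"])
```

```text
t=11.25 xyz [ 0.0001 -0.0013  0.0113] (n rows 0.2) wz -0.1 (or 179.9) q6=-1.79
[-0.49185973 -1.27633628 -2.6450432 ] [-0.26110776  0.01558782  0.07627869] [-3.14137485e+00 -1.02318937e-03 -2.70679233e+00]
```

No significant contact at the rim, since the ears are already 5 mm inside the notches. Continuing to the seat.

Emit:
move_arm --deltas '[{"x":0,"y":-0.001,"z":0.003,"wx":0,"wy":0,"wz":0,"hand":0},{"x":0,"y":-0.001,"z":0.006,"wx":0,"wy":0,"wz":0,"hand":0},{"x":0,"y":-0.001,"z":0.009,"wx":0,"wy":0,"wz":0,"hand":0},{"x":0,"y":-0.001,"z":0.011,"wx":0,"wy":0,"wz":0,"hand":0},{"x":0,"y":-0.001,"z":0.011,"wx":0,"wy":0,"wz":0,"hand":0}]'

```text
time: 11.88
tool_pos: [0.5517, 0.1992, 0.0846]
tool_rot: [3.141, -0.0, -2.707]
contact_force: [0.5, -0.6, -1.4]
opening: 0.0174
```

Emit:
move_arm --deltas '[{"x":0,"y":0,"z":0.001,"wx":0,"wy":0,"wz":0,"hand":0},{"x":0,"y":0,"z":0.001,"wx":0,"wy":0,"wz":0,"hand":0},{"x":0,"y":0,"z":0.0015,"wx":0,"wy":0,"wz":0,"hand":0},{"x":0,"y":0,"z":0.0015,"wx":0,"wy":0,"wz":0,"hand":0}]'

```text
time: 12.38
tool_pos: [0.5519, 0.1992, 0.0843]
tool_rot: [-3.141, 0.001, -2.707]
contact_force: [-4.3, -1.2, 6.9]
opening: 0.0174
```

Contact is at 7 N at the expected seated height. Twisting clockwise, which is +wz with the tool pointing down.

Emit:
move_arm --deltas '[{"x":0,"y":0,"z":0,"wx":0,"wy":0,"wz":4,"hand":0},{"x":0,"y":0,"z":0,"wx":0,"wy":0,"wz":8,"hand":0},{"x":0,"y":0,"z":0,"wx":0,"wy":0,"wz":12,"hand":0},{"x":0,"y":0,"z":0,"wx":0,"wy":0,"wz":16,"hand":0},{"x":0,"y":0,"z":0,"wx":0,"wy":0,"wz":20,"hand":0},{"x":0,"y":0,"z":0,"wx":0,"wy":0,"wz":20,"hand":0}]'

```text
time: 13.12
tool_pos: [0.5527, 0.1995, 0.0843]
tool_rot: [3.141, 0.003, -3.057]
contact_force: [-0.3, -0.1, 5.0]
opening: 0.0172
```

Run:
```python
from h import *
go([.5516,.1985,.084],np.radians(-15.0)); s=monitor.observe(); print(s["contact_force"],s["torque"],s["tool_rot"],s["tool_pos"])
```

```text
t=13.12 xyz [ 0.0012 -0.0009  0.0003] (n rows 0.0) wz 19.9 (or -160.1) q6=-1.44
[-0.33470959 -0.13756757  5.02722795] [0.0951953  0.11663706 0.01108769] [ 3.14099424e+00  2.85890535e-03 -3.05670444e+00] [0.5527236  0.19949848 0.08432486]
```

Emit:
move_arm --deltas '[{"x":0,"y":0,"z":0,"wx":0,"wy":0,"wz":4,"hand":0},{"x":0,"y":0,"z":0,"wx":0,"wy":0,"wz":8,"hand":0},{"x":0,"y":0,"z":0,"wx":0,"wy":0,"wz":12,"hand":0},{"x":0,"y":0,"z":0,"wx":0,"wy":0,"wz":16,"hand":0},{"x":0,"y":0,"z":0,"wx":0,"wy":0,"wz":20,"hand":0},{"x":0,"y":0,"z":0,"wx":0,"wy":0,"wz":20,"hand":0},{"x":0,"y":0,"z":0,"wx":0,"wy":0,"wz":20,"hand":0},{"x":0,"y":0,"z":0,"wx":0,"wy":0,"wz":20,"hand":0}]'

```text
time: 14.12
tool_pos: [0.5528, 0.1995, 0.0843]
tool_rot: [3.14, 0.003, 2.878]
contact_force: [-0.8, 0.1, 5.5]
opening: 0.0176
```

Run:
```python
from h import *
go([.5516,.1985,.084],np.radians(-15.0)); s=monitor.observe(); print(s["contact_force"],s["torque"],s["tool_rot"],s["tool_pos"],s["opening"])
a=shot("side","s4")[:,:,::-1]; w=shot("wrist","w4")[:,:,::-1]
k=cv2.resize(a[110:190,186:266],(390,390),interpolation=cv2.INTER_CUBIC)
cv2.imwrite("pics/c5.png",np.hstack([k,cv2.resize(w[90:290,156:356],(390,390),interpolation=cv2.INTER_CUBIC)]))
```

```text
t=14.12 xyz [ 0.0009 -0.0013  0.0003] (n rows 0.0) wz -0.1 (or 179.9) q6=-1.09
[-0.77365571  0.09727289  5.48255852] [0.05325212 0.09877846 0.02081861] [3.14004383e+00 2.56403659e-03 2.87822945e+00] [0.55277124 0.1995036  0.084331  ] 0.01762095247547842
```

View pics/c5.png

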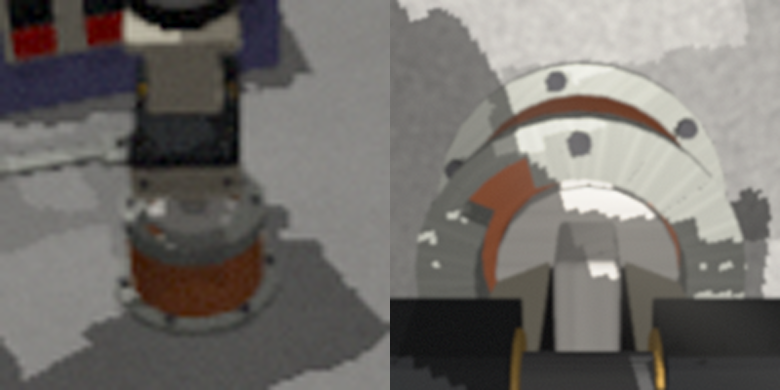

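The wrist crop shows the lid down inside the rim, the notch at (510,190) empty with the ear under the rim, and the bar pointing at the stud at (580,143). Handing in.

```bash
python3 -c "
from h import *
print(robot.hand_in())"
```

```text
the job is handed in; nothing more can be done
None
```

I pressed the purge plunger to its stop and released it. The silver eared lid is now in the pot, turned clockwise to half-way, and the gripper is still holding it. I handed the job in at about 14 s of the 54 s allowed.

- **Plunger:** it reached the stop at TCP height 0.056 m, with force rising to 27 N. The side picture afterwards shows it back up.
- **Seating:** I gripped the lid across its bar and lowered it through the notches, with no sign of catching on the rim. It made contact at TCP height 0.0843 m, the height expected when fully seated.
- **Twist:** I turned it 40° clockwise. The tool is at −15.1°, against −15.0° for the studs. The twisting torque stayed near zero (0.02 N m), so the catch was not reached.
- **Last wrist picture:** the notch is empty with the ear under the rim, and the bar points at the stud. The fingers still hold the lid, pressing down with about 5 N.

No check failed. The measured TCP sat about 1.5 mm off the computed pot axis, within the lid's clearance. I did not take a final picture of the whole bench, but the arm showed no unexpected contact while moving.

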